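Unlatch the pastry carrier and hold its gate wide

TASK

Open the white pastry carrier so that a colleague can slide a tray in: squeeze the blue catch on its roof fully home between the fingers (tab against thumb rest), then the amber one the same way, and only in that order. Then swing the gate out past its detent until it stands wide open, at about a right angle to its closed position, and finish while still holding it there with the fingers, because its spring would pull it back. Leave the other things on the counter and on the carrier where they are.

Things in the scene. Friction and masses are not known exactly. Their poses are not given: they have to be found in the camera images.
- carrier: White pastry carrier, fixed box 240 (x) x 250 mm (y from 0 to 250), roof top 170 mm above the table. Origin: on the table under the middle of the closed gate; x along the closed gate to its hinge, y to the carrier's rear. The gate, clear in a grey frame, closes the -y side. In front of it a steel sill plate 8 mm high (x 0 to 110, y -70 to 0 mm) has a brass detent ball.
- gate_hinge (a point): Point on the gate's vertical hinge axis at roof height (170 mm up): carrier frame x +110, y -5 mm. Axes as the carrier's.
- gate (a joint): Gate angle: 0 closed, grows as the free end swings out (counter-clockwise from above), stop 1.7 rad. A spring always pulls it shut (0.14 N m, plus 0.35 N m per rad). A detent ball resists at about 0.3 to 0.6 rad, 4 to 6 N at the handle; the gate does not stay wide by itself. Only a play of about 0.02 rad until both catches are squeezed.
- gate_grip (a point): On the axis of the gate's red vertical bar handle, 21 mm below its top, 173 mm above the table; moves with the gate. Bar 14 mm diameter, axis 40 mm in front of the panel and 185 mm from the hinge along the gate; free for 35 mm below this point. Axes: x along the gate to the hinge, y inward, z up, turning with the gate. Can be pinched from above, fingers closing along x.
- blue_catch: Squeeze catch with the blue sliding tab, on the carrier's roof (the two catches swap places between runs). Origin: on the roof, middle of its steel base (66 x 26 x 4 mm). x runs along the gate's top edge to the hinge, y to the carrier's rear, z up. Tab and fixed grey rest face each other along x; squeezed together between two fingers they unhook the gate there.
- blue_rest: The fixed grey thumb rest of the blue catch: block 12 (x) x 24 (y) mm, x from +13 to +25 mm and z from 4 to 33 mm in the catch's frame. Its origin and axes are the catch's.
- blue_slider (a joint): Travel of the blue tab along the catch's +x to the rest: 0 latched, 0.016 m at its stop, starts at 0 to 0.002; 4 N friction, no spring, stays where left. Tab 12 x 24 mm, at 0 x -29 to -17, z 5 to 33 mm in the catch's frame: 54 mm over tab and rest, 38 mm when home. Its hook over the gate's top (to y -55, z up to 22 mm) clears the gate's keeper from 0.012 m on.
- blue_squeeze (a point): Midway between the outer faces of rest and tab when the blue catch is home (catch frame x +6, y 0, z +26 mm; 7 mm below their tops), catch's axes. Fingers pointing down, opened to 75-80 mm and centred here, straddle both (at the start tab's outer face 35 mm off, rest's 19 mm) and squeeze it home closing along x; the rest cannot give way.
- amber_catch: Squeeze catch with the orange (amber) sliding tab, on the carrier's roof (the two catches swap places between runs). Origin: on the roof, middle of its steel base (66 x 26 x 4 mm). x runs along the gate's top edge to the hinge, y to the carrier's rear, z up. Tab and fixed grey rest face each other along x; squeezed together between two fingers they unhook the gate there.
- amber_rest: The fixed grey thumb rest of the amber catch: block 12 (x) x 24 (y) mm, x from +13 to +25 mm and z from 4 to 33 mm in the catch's frame. Its origin and axes are the catch's.
- amber_slider (a joint): Travel of the orange (amber) tab along the catch's +x to the rest: 0 latched, 0.016 m at its stop, starts at 0 to 0.002; 4 N friction, no spring, stays where left. Tab 12 x 24 mm, at 0 x -29 to -17, z 5 to 33 mm in the catch's frame: 54 mm over tab and rest, 38 mm when home. Its hook over the gate's top (to y -55, z up to 22 mm) clears the gate's keeper from 0.012 m on.
- amber_squeeze (a point): Midway between the outer faces of rest and tab when the amber catch is home (catch frame x +6, y 0, z +26 mm; 7 mm below their tops), catch's axes. Fingers pointing down, opened to 75-80 mm and centred here, straddle both (at the start tab's outer face 35 mm off, rest's 19 mm) and squeeze it home closing along x; the rest cannot give way.
- cake_ring: Bystander: steel cake ring, 90 mm outer diameter, 45 mm high, on the rear of the carrier's roof. Origin: centre of its underside.
- sugar_shaker: Bystander: steel sugar shaker, 60 mm diameter, 110 mm high, on the table by the carrier's side away from the hinge. Origin: centre of its underside.
- ramekin: Bystander: white ceramic cup, 76 mm diameter, 50 mm high, on the table by the carrier's hinge side. Origin: centre of its underside.
- mixing_bowl: Bystander: steel bowl, 220 mm rim diameter, 100 mm high, on the right of the table. Origin: centre of its underside.
- meringue_tray: Bystander: aluminium tray 180 x 260 mm with meringues, 39 mm high, on the right of the table. Origin: centre of its underside.
- almond_jar: Bystander: amber glass jar, 80 mm diameter, 140 mm high, at the far side of the table. Origin: centre of its underside.
- palette_knife: Bystander: palette knife with black handle lying at the left, near the robot. Origin: centre of its underside.

How it is judged:
By the outcome, as a careful person would: the job done as asked, in the order asked, and still so for the second after the job is handed in, while the arm keeps its last pose, push and grip.
It also fails if it takes over 54 s, if anything falls off the work surface, if the arm or the gripper's body presses on something with over 40 N, if the wrist force passes 120 N, or if a joint passes its speed limit or range.

ROBOT

A 6-joint arm with a two-finger parallel gripper is mounted at the origin on the work surface. World frame = base frame: x ahead of the robot, y to its left, z up, the work surface at z = 0. Lengths are in mm, angles in rad, forces in N, time in s.
With the tool pointing down it reaches from about 350 to 875 mm from the base axis. Payload 4.2 kg.
Tool frame: the origin (TCP) lies at the very end of the fingers, on their centre line; the grasp point (between the pads) lies 19 mm behind it; z points along the fingers, y is the line along which they close (so a half turn about z gives the same grasp; the last joint's range is limited). The gripper opens to 85 mm and grips with 20 to 120 N. Pads are 22 mm wide; open, the fingers measure 114 mm over their backs; the gripper's body (76 mm by 85 mm) begins 54 mm behind the grasp point. The pads swing forward as they close: fully open they stand 13 mm farther back than shut.
Start: joints at [1.362, 0.385, 0.008, 0, -1.194, -0.259], TCP at [281.794, 557.845, 201.212] pointing down, gripper open.
Joint ranges: [-3.14, 3.14], [-1.21, 2.06], [-1.07, 1.41], [-3.16, 2.05], [-2.99, -0.16], [-3.1, 3.1]. Speed limits (rad/s): [2.79, 2.79, 3.14, 3.14, 3.14, 3.14].

INTERFACE

Orientations are given as a unit quaternion [x, y, z, w].
In Python, from bench import arm, viewer gives the robot as it stands. The module is installed in compiled form; this text tells all that it offers.
- The arm moves only by the shell command python3 -m jog FILE [OPENING], which reads ROWS from the file FILE. ROWS is 1 to 10 rows, one to a line, with the numbers parted by commas; each row has 6 numbers: dx, dy, dz in units of 100 mm, then a rotation vector rx, ry, rz in units of 0.2 rad; each row is the pose to reach, as a shift and turn from the pose commanded when the command began, along the tool's axes at that moment; what a row does not reach only later rows make up. A row lasts 1/10 s, in which the tool goes at most 50 mm and 0.15 rad, less where a joint would pass 70% of its speed; a pose out of reach is approached as far as the arm can. OPENING is the finger opening in mm, set as the command begins (- or left out keeps the last). The fingers move at their own pace and stop on an object; the grip force is fixed at half the most. Time passes only in rows, so rows that do not move let the fingers close. It prints the time, the measured TCP pose, the force, the opening and the grip force at its end. Input that does not fit is refused with a message, and nothing moves.
- arm.read_state(): the state, without advancing time (a new reading comes with each control period).
- viewer.get_image(name): name is "scene" or "top"; returns (picture, depth): 480x640x3 uint8, blue, green, red; 480x640 float32, mm along the optical axis (not along the pixel's ray), 0 where there is no reading.
- viewer.get_calibration(name): a dict with "K" (3x3 intrinsics, pixels), "rvec" (rotation vector, rad) and "tvec" (3), from world to camera coordinates, as OpenCV has them. Camera axes: x right, y down, z forward; pixel columns grow to the right and rows downward; lengths in mm; the calibration is good to about 2 mm. A picture is of the moment at which its call begins. get_calibration takes no time and is no camera call.
- arm.job_done(): hands the job in; it is judged then, once.
The state is a dict: "clock": time; "joints": joint angles; "joint_vel": joint speeds; "joint_efforts": joint torques, N m; "position": TCP position; "ee_rot": TCP orientation; "contact_force": force on the tool from outside, world axes, zero at the start; "wrist_torque": the same for the moment, N m; "gripper_width": finger opening in mm; "grasp_force": force on a finger pad.
Only numpy, scipy, OpenCV 4.12 (cv2) and the standard library are available. Lean on these libraries where they do the work, as an engineer would, in place of code of your own. Each camera call takes 0.05 s, during which the arm holds its last target. There are 200 camera calls.

## Working session

There is one attempt and no reset: what is moved stays moved. The work goes in short steps, Python scripts to look and compute and a shell command to move; the robot and the scene stay as the last step left them, time stands still between calls to the robot, and variables do not carry over. Pictures are saved under pics/ and viewed, at most 10 in all, crops included, and the job is handed in when it is done.

```bash
mkdir -p pics; cat > h.py <<'E'
import numpy as np, cv2
from bench import arm, viewer
from scipy.spatial.transform import Rotation as R
def grab(n):
    im,d=viewer.get_image(n); np.savez(f'/tmp/{n}.npz',im=im,d=d); return im,d
def load(n):
    z=np.load(f'/tmp/{n}.npz'); return z['im'],z['d']
def cal(n):
    c=viewer.get_calibration(n); return np.array(c['K']),cv2.Rodrigues(np.array(c['rvec'],float))[0],np.array(c['tvec'],float).ravel()
def w(n,u,v,z=None,d=None):
    K,Rm,t=cal(n); r=Rm.T@np.linalg.inv(K)@[u,v,1]; o=-Rm.T@t
    return o+r*(((z-o[2])/r[2]) if z is not None else d)
def st():
    s=arm.read_state(); return s
E
python3 - <<'E'
from h import *
for n in("top","scene"):
    im,d=grab(n); cv2.imwrite(f'pics/{n}1.png',im)
    K,Rm,t=cal(n); print(n,K[0,0],-Rm.T@t, Rm[2])
s=st();print(s)
E
```

```text
top 538.3264526598472 [ 389.88118288  -58.33018265 1532.94343743] [ 0.06851738  0.00238503 -0.99764707]
scene 493.5163302331226 [1140.43230079  713.93779952  763.1144711 ] [-0.53822024 -0.65302935 -0.53279607]
{'clock': 0.1, 'joints': array([ 1.36159425e+00,  3.85507290e-01,  6.77391608e-03, -4.19694796e-04,
       -1.19402555e+00, -2.58577857e-01]), 'joint_vel': array([ 0.00149177, -0.00100843,  0.00306146,  0.00055   ,  0.00025928,
       -0.00177637]), 'joint_efforts': array([ 1.01908731e-04, -3.93319738e+01,  1.88929850e+01,  4.19791862e+00,
       -2.57888241e-03,  6.03045208e-06]), 'position': array([281.55836626, 557.3371623 , 200.22110839]), 'ee_rot': array([ 9.72753777e-01, -2.31838495e-01, -1.70769136e-04,  9.85815791e-04]), 'contact_force': array([0.46463612, 0.80704528, 0.42941727]), 'wrist_torque': array([-0.02395038,  0.01893792,  0.00320398]), 'grasp_force': 0.0, 'gripper_width': 85.62612634138121}
```

View pics/top1.png

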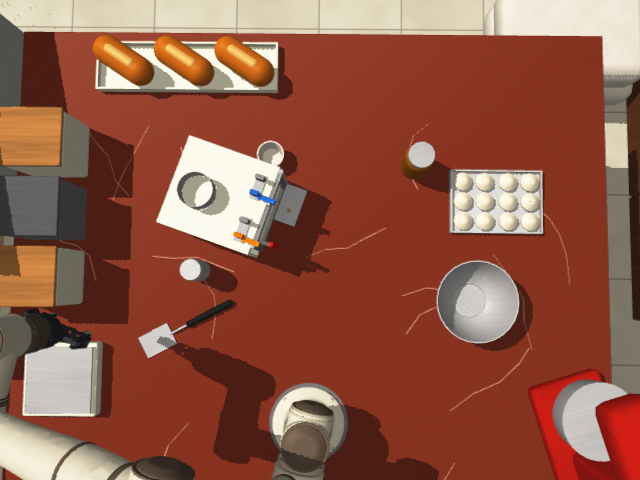

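View pics/scene1.png

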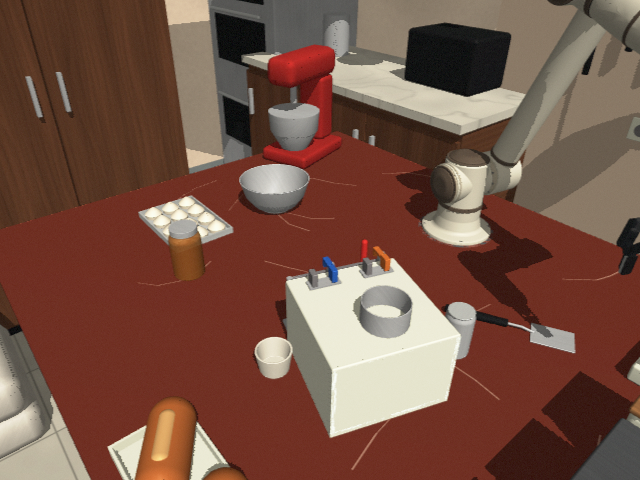

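The top view shows the carrier at (225,195), its gate facing right, with the blue catch at (262,195), amber at (246,240) and the red handle at (271,244). The scene view confirms this from the rear. Next I enlarge the catch area.

```bash
python3 - <<'E'
from h import *
im,d=load("top"); c=cv2.resize(im[125:265,150:330],None,fx=4.4,fy=4.2857,interpolation=cv2.INTER_CUBIC)
c=cv2.resize(im[130:265,155:325],None,fx=4.4,fy=4.4,interpolation=cv2.INTER_CUBIC)
cv2.imwrite('pics/topc.png',c)
im,d=load("scene"); cv2.imwrite('pics/scenec.png',cv2.resize(im[230:320,270:410],None,fx=5.6,fy=5.6,interpolation=cv2.INTER_CUBIC))
E
```

```text
(no output)
```

View pics/topc.png

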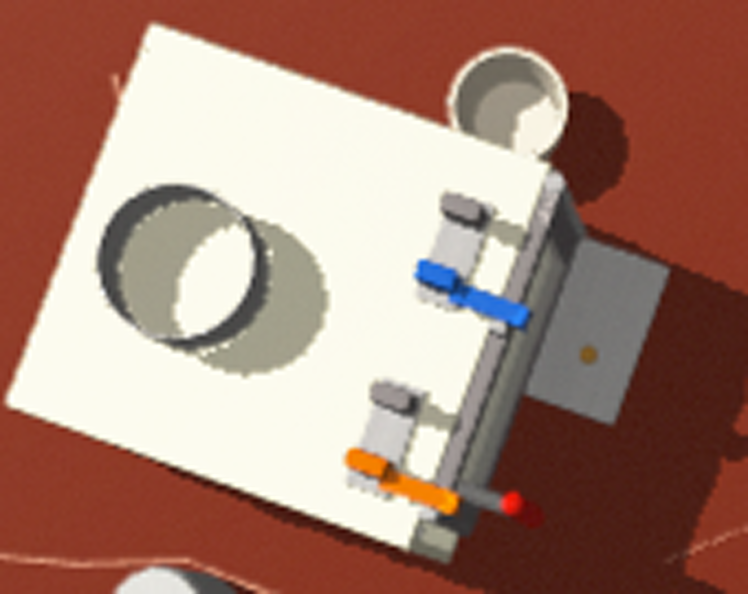

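View pics/scenec.png

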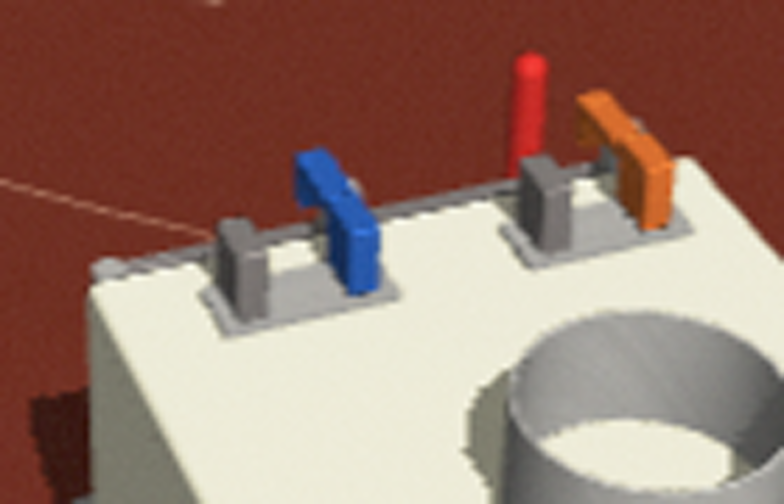

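The crops show both catches clearly. Roof corners in the top crop are (150,22), (8,405), (550,165) and (410,548). The red handle is at (513,503), the blue tab at (438,275), the amber tab at (368,463), and the grey rests at (465,208) and (395,395). I fit the carrier pose from these and check it against depth.

```bash
cat >> h.py <<'E'
def cloud(n):
    im,d=load(n); K,Rm,t=cal(n); v,u=np.mgrid[:480,:640]
    p=np.stack([(u-K[0,2])/K[0,0],(v-K[1,2])/K[1,1],np.ones_like(d)],-1)*d[...,None]
    return (p-t)@Rm, im, d
E
python3 - <<'E'
from h import *
from scipy.optimize import least_squares
px=np.array([[150,22],[8,405],[550,165],[410,548]])/4.4+[155,130]-.4
P=np.array([w("top",u,v,170)[:2] for u,v in px]); L=np.array([[120,250],[-120,250],[120,0],[-120,0]])
f=lambda q,L=L:(L@np.array([[np.cos(q[2]),np.sin(q[2])],[-np.sin(q[2]),np.cos(q[2])]])+q[:2])
r=least_squares(lambda q:(f(q)-P).ravel(),[P[2:].mean(0)[0],P[2:].mean(0)[1],.0]) if 0 else min((least_squares(lambda q:(f(q)-P).ravel(),[400,100,a]) for a in(0,1.5,3,-1.5)),key=lambda r:r.cost)
q=r.x; print("carrier",q,r.fun.round(1)); np.save('q.npy',q)
c,s=np.cos(q[2]),np.sin(q[2]); M=np.array([[c,-s],[s,c]])
for n in("top","scene"):
    X,im,d=cloud(n); hsv=cv2.cvtColor(im,cv2.COLOR_BGR2HSV).astype(int)
    l=(X[...,:2]-q[:2])@M; z=X[...,2]; ok=(d>0)
    roof=ok&(abs(l[...,0])<100)&(l[...,1]>90)&(l[...,1]<240)&(hsv[...,1]<40)&(hsv[...,2]>200)
    print(n,"roof z",np.median(z[roof]))
    inr=ok&(abs(l[...,0])<125)&(l[...,1]>-70)&(l[...,1]<80)
    H=hsv[...,0];S=hsv[...,1]
    for nm,m in dict(blue=(H>100)&(H<125)&(S>150),amber=(H>8)&(H<20)&(S>180),red=((H<4)|(H>176))&(S>220),grey=(S<40)).items():
        k=inr&m&(z>196)&(z<209) if nm!='red' else inr&m&(z>180)
        g=l[k]
        if nm=='grey':
            for a in(0,1):
                gg=g[(g[:,0]>5)==a] ; print(n,nm,len(gg),gg.mean(0).round(1) if len(gg) else'',gg.min(0) if len(gg) else'',gg.max(0) if len(gg) else '')
        elif len(g):
            t=g[g[:,1]>15] if nm!='red' else g
            print(n,nm,len(t),t.mean(0).round(1),t.min(0).round(1),t.max(0).round(1),np.median(z[k]).round(1))
for nm,u,v,zz in[("handle",513,503,194),("blue rest",465,206,203),("amber rest",395,393,203),("bluetab",436,271,203),("ambtab",366,460,203)]:
    p=w("top",u/4.4+154.6,v/4.4+129.6,zz)[:2]; print(nm,p.round(1),((p-q[:2])@M).round(1))
for nm,u,v,zz in[("handle",531,62,194),("blue rest c",240,224,203),("amber rest c",546,163,203),("bluetab",355,215,203),("ambtab",645,142,203)]:
    p=w("scene",u/5.6+269.6,v/5.6+229.6,zz)[:2]; print("sc",nm,p.round(1),((p-q[:2])@M).round(1))
E
```

```text
carrier [571.65628436 111.88972209   5.95045498] [ 0.3 -0.3 -0.6  1.7  1.5 -1.2 -1.2 -0.3]
top roof z 171.00035008661825
top blue 45 [31.  33.4] [21.8 18.2] [37.3 45.8] 201.9
top amber 41 [-81.9  34.1] [-86.9  22.6] [-76.8  47.4] 203.0
top red 22 [-75.7 -50.7] [-81.7 -56.4] [-70.  -44.7] 192.1
top grey 51 [-41.8  34.5] [-47.59034335  22.73945121] [-35.90948296  46.91837203]
top grey 51 [72.3 34.1] [36.63394707 22.54156571] [79.6218393  47.02363798]
scene roof z 170.0451226221027
scene blue 63 [35.4 38. ] [29.  24.7] [40.7 49.7] 202.1
scene amber 62 [-78.2  38.4] [-85.3  24. ] [-72.6  49. ] 202.0
scene grey 58 [-38.1  40.3] [-44.70495016  24.96270276] [-31.32058722  50.0609113 ]
scene grey 60 [76.2 38.9] [69.70671604 25.40775956] [81.67883621 48.74681081]
handle [484.2  89.7] [-75.4 -49.5]
blue rest [652.5 118.6] [74.2 32.8]
amber rest [545.4 156.4] [-39.4  33.4]
bluetab [615.1 134.4] [33.7 35.5]
ambtab [507.2 172. ] [-80.5  35.8]
sc handle [488.9  94.1] [-72.4 -43.9]
sc blue rest c [650.3 115.5] [73.1 29.1]
sc amber rest c [542.  155.4] [-42.2  31.4]
sc bluetab [615.9 136.5] [33.8 37.7]
sc ambtab [504.8 168.3] [-81.6  31.4]
```

```bash
cat >> h.py <<'E'
q=np.load('q.npy') if __import__('os').path.exists('q.npy') else None
def L2W(x,y):
    c,s=np.cos(q[2]),np.sin(q[2]); return q[:2]+[c*x-s*y,s*x+c*y]
def W2L(p):
    c,s=np.cos(q[2]),np.sin(q[2]); a=np.array(p)[:2]-q[:2]; return np.array([c*a[0]+s*a[1],-s*a[0]+c*a[1]])
def go(x,y,z,g=0):
    "carrier-local target of TCP, gate-angle g -> delta in tool axes from measured pose"
    s=st(); Rt=R.from_quat(s['ee_rot']); yw=q[2]+np.pi+g
    T=R.from_matrix(np.c_[[np.sin(yw),-np.cos(yw),0],[np.cos(yw),np.sin(yw),0],[0,0,-1]])
    p=np.r_[L2W(x,y),z]
    print('t',round(s['clock'],2),'local now',W2L(s['position']).round(1),s['position'].round(1),'w',round(s['gripper_width'],1))
    print('delta',Rt.inv().apply(p-s['position']).round(1),(Rt.inv()*T).as_rotvec().round(3))
E
python3 - <<'E'
from h import *
go(61,38,265)
E
```

```text
Traceback (most recent call last):
  File "h.py", line 27, in go
    T=R.from_matrix(np.c_[[np.sin(yw),-np.cos(yw),0],[np.cos(yw),np.sin(yw),0],[0,0,-1]])
  File "scipy/spatial/transform/_rotation.pyx", line 1143, in scipy.spatial.transform._rotation.Rotation.from_matrix
ValueError: Non-positive determinant (left-handed or null coordinate frame) in rotation matrix 0: [[ 0.32662482 -0.94515408  0.        ]
 [ 0.94515408  0.32662482  0.        ]
 [ 0.          0.         -1.        ]].
```

```bash
sed -i 's/\[np.sin(yw),-np.cos(yw),0\]/[-np.sin(yw),np.cos(yw),0]/' h.py; python3 - <<'E'
from h import *
go(61,38,265)
E
```

```text
t 0.1 local now [-419.7  326.3] [281.6 557.3 200.2] w 85.6
delta [515.2 221.  -64.3] [ 0.002 -0.002  1.436]
```

Units first: shifts go in units of 100 mm and turns go in units of 0.2 rad. So 40 mm is 0.4, 360 mm is 3.6, 1.12 rad is 5.6.

```bash
echo '0,0,-0.45,0,0,0
0,0,-0.65,0,0,0
0.45,0.2,-0.65,0,0,0.7
0.9,0.4,-0.65,0,0,1.4
1.35,0.59,-0.65,0,0,2.1
1.8,0.78,-0.65,0,0,2.8
2.25,0.97,-0.65,0,0,3.5
2.7,1.16,-0.65,0,0,4.2
3.15,1.35,-0.65,0,0,4.9
3.6,1.54,-0.65,0,0,5.6' > path.dat && python3 -m jog path.dat 78; python3 -c "
from h import *
go(61,38,265)"
```

```text
clock: 1.1
position: [534.4, 256.3, 265.9]
ee_rot: [-0.699, 0.715, 0.0, -0.0]
contact_force: [0.7, 0.9, 0.1]
gripper_width: 77.9
grasp_force: 0.0
t 1.1 local now [-82.4 124.3] [534.4 256.3 265.9] w 77.9
delta [ 125.9 -110.2    0.8] [ 0.001 -0.     0.31 ]
```

Converted, 126 mm is 1.26, -110 mm is -1.1, 0.31 rad is 1.55.

```bash
echo '0.35,-0.3,0,0,0,0.5
0.7,-0.6,0,0,0,1
1,-0.88,0,0,0,1.4
1.26,-1.1,0,0,0,1.55
1.26,-1.1,0,0,0,1.55
1.26,-1.1,0,0,0,1.55
1.26,-1.1,0,0,0,1.55' > path.dat && python3 -m jog path.dat; python3 -c "
from h import *
go(61,38,215)"
```

```text
clock: 1.8
position: [640.9, 130.8, 266.0]
ee_rot: [-0.583, 0.812, 0.0, -0.0]
contact_force: [0.5, 1.1, -0.5]
gripper_width: 78.2
grasp_force: 0.0
t 1.8 local now [59.3 40.5] [640.9 130.8 266. ] w 78.2
delta [ 2.5 -1.7 51. ] [ 0.001 -0.     0.007]
```

Converted, 55 mm is 0.55, 40 mm is 0.4, 0.007 rad is 0.035.

```bash
echo '0.025,-0.017,0.2,0,0,0.035
0.025,-0.017,0.4,0,0,0.035
0.025,-0.017,0.55,0,0,0.035
0.025,-0.017,0.55,0,0,0.035' > path.dat && python3 -m jog path.dat; python3 -c "
from h import *
go(61,38,176)
im,d=grab('scene'); cv2.imwrite('pics/s2.png',cv2.resize(im[190:340,260:430],None,fx=4,fy=4,interpolation=cv2.INTER_CUBIC))"
```

```text
clock: 2.2
position: [640.2, 128.3, 208.9]
ee_rot: [-0.581, 0.814, 0.001, -0.002]
contact_force: [-0.5, 0.5, -0.2]
gripper_width: 78.1
grasp_force: 0.0
t 2.2 local now [59.4 37.9] [640.2 128.3 208.9] w 78.1
delta [-0.2 -1.8 32.9] [ 0.004 -0.003  0.001]
```

View pics/s2.png

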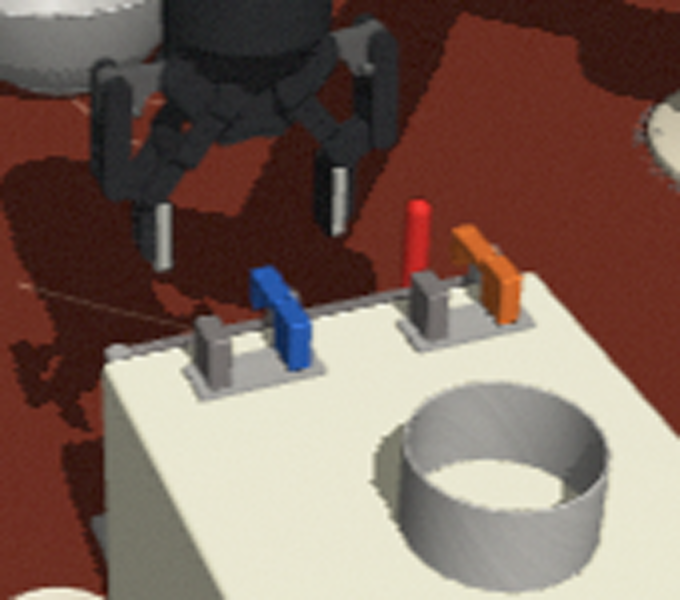

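The gripper sits above the blue catch, with finger tips at crop (160,268) and (338,233). The tips look higher or farther forward than expected, so I check them by depth.

```bash
python3 - <<'E'
from h import *
grab('top')
for n in('scene','top'):
    X,im,d=cloud(n); 
    l=(X[...,:2]-q[:2])@np.array([[np.cos(q[2]),-np.sin(q[2])],[np.sin(q[2]),np.cos(q[2])]])
    k=(d>0)&(X[...,2]>208)&(X[...,2]<260)&(l[...,1]<75)&(l[...,1]>-30)&(abs(l[...,0]-60)<75)
    a=np.c_[l[k],X[...,2][k]]
    for sd in(0,1):
        b=a[(a[:,0]>60)==sd]; 
        if len(b):
            print(n,sd,len(b),b.min(0).round(1),b.max(0).round(1)); t=b[b[:,2]<np.percentile(b[:,2],25)]; print('  low',t.mean(0).round(1))
go(61,38,176)
E
```

```text
scene 0 35 [  8.9  27.5 248.9] [ 22.7  50.2 259.7]
  low [ 21.1  39.4 252. ]
scene 1 25 [100.2  33.2 248.6] [113.   49.9 260. ]
  low [105.2  43.6 251.1]
top 0 3 [ 14.5  26.8 208.1] [ 31.5  33.1 257.9]
  low [ 31.5  33.1 208.1]
top 1 1 [ 99.   27.2 258.8] [ 99.   27.2 258.8]
  low [nan nan nan]
t 2.3 local now [61.3 38.5] [642.1 128.3 211.9] w 78.3
delta [ 0.5  0.3 35.9] [-0.001  0.     0.001]<stdin>:11: RuntimeWarning: Mean of empty slice.
  ret = um.true_divide(
```

```bash
python3 - <<'E'
from h import *
im,d=grab('scene'); cv2.imwrite('pics/s3.png',cv2.resize(im[190:340,260:430],None,fx=4,fy=4,interpolation=cv2.INTER_CUBIC))
K,Rm,t=cal('scene')
for x in(22,100):
  for z in(212,222,250):
    p=K@(Rm@np.r_[L2W(x,40),z]+t); print(x,z,((p[:2]/p[2]-[260,190])*4).round(0),p[2].round(0))
X,_,_=cloud('scene')
for u,v in[(163,262),(340,228),(155,255),(330,225)]:
    a,b=u//4+260,v//4+190; print(u,v,d[b,a],W2L(X[b,a]).round(1),X[b,a,2].round(1))
go(61,38,176)
E
```

```text
22 212 [317. 295.] 955.0
22 222 [318. 278.] 949.0
22 250 [319. 229.] 934.0
100 212 [164. 327.] 932.0
100 222 [164. 310.] 926.0
100 250 [164. 260.] 911.0
163 262 900.4338 [104.4  47.9] 256.3
340 228 1390.709 [-147.4 -304.4] 0.1
155 255 900.3564 [107.2  44.9] 259.4
330 225 923.2437 [21.7 48.8] 258.1
t 2.35 local now [61.7 38.6] [642.6 128.2 212.6] w 78.0
delta [ 0.6  0.7 36.6] [-0.002  0.001  0.   ]
```

View pics/s3.png

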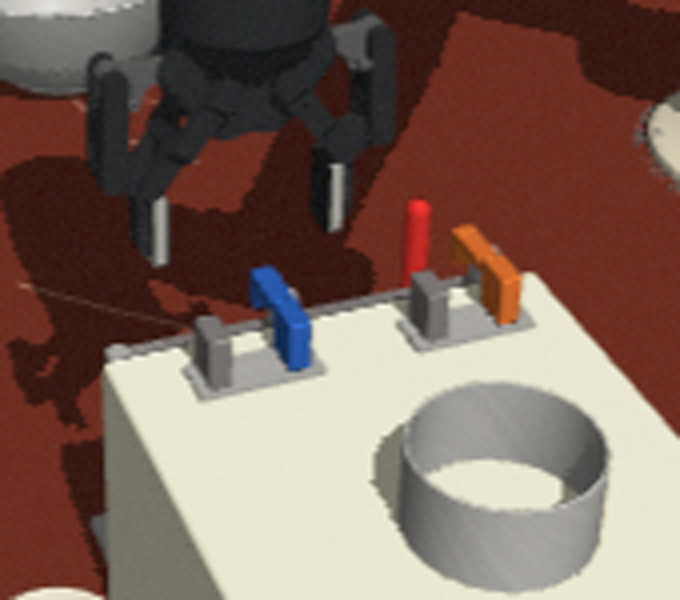

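Seen by depth, the finger tips are at about z 250 while the TCP reads 212. That's more than the stated 13 mm, so I descend stepwise and measure the tips at each step.

```bash
cat >> h.py <<'E'
def tips(xc,yc=41,zlo=206):
    grab('scene'); X,im,d=cloud('scene'); c,s=np.cos(q[2]),np.sin(q[2])
    l=(X[...,:2]-q[:2])@np.array([[c,-s],[s,c]]); z=X[...,2]
    for sd in(-1,1):
        k=(d>0)&(z>zlo)&(z<320)&(abs(l[...,1]-yc)<25)&(sd*(l[...,0]-xc)>25)&(sd*(l[...,0]-xc)<65)
        v=np.c_[l[k],z[k]]
        if len(v): print('tip',sd,len(v),'zmin',np.sort(v[:,2])[:4].round(1),v[v[:,2]<v[:,2].min()+8].mean(0).round(1))
E
echo '0,0,0.08,0,0,0
0,0,0.17,0,0,0
0,0,0.17,0,0,0
0,0,0.17,0,0,0' > path.dat && python3 -m jog path.dat; python3 -c "
from h import *
tips(61); go(61,38,176)"
```

```text
clock: 2.75
position: [642.2, 127.2, 193.8]
ee_rot: [-0.58, 0.815, 0.0, -0.0]
contact_force: [-0.3, -0.2, -0.6]
gripper_width: 78.2
grasp_force: 0.0
tip -1 475 zmin [234.2 235.4 235.7 236.4] [ 22.7  38.8 238.7]
tip 1 532 zmin [235.9 236.5 237.  237.5] [107.7  45.9 240.7]
t 2.8 local now [61.9 37.6] [642.4 127.2 194.2] w 78.1
delta [-0.4  0.9 18.2] [-0.    -0.    -0.001]
```

Converted, 9 mm is 0.09, 18 mm is 0.18.

```bash
echo '0,0.01,0.09,0,0,0
0,0.01,0.18,0,0,0
0,0.01,0.18,0,0,0
0,0.01,0.18,0,0,0' > path.dat && python3 -m jog path.dat; python3 -c "
from h import *
tips(61); go(61,38,160)
im,d=load('scene'); cv2.imwrite('pics/s4.png',cv2.resize(im[190:340,260:430],None,fx=4,fy=4,interpolation=cv2.INTER_CUBIC))"
```

```text
clock: 3.2
position: [641.2, 127.5, 175.6]
ee_rot: [-0.58, 0.815, 0.0, -0.001]
contact_force: [-0.3, 0.4, -0.0]
gripper_width: 78.1
grasp_force: 0.0
tip -1 639 zmin [216.  217.4 217.6 218.6] [ 21.   40.8 220.5]
tip 1 724 zmin [216.7 218.  219.4 220.3] [106.5  45.4 221.3]
t 3.25 local now [60.9 37.6] [641.5 127.6 176.1] w 78.4
delta [-0.4 -0.1 16.1] [-0.    -0.    -0.001]
```

View pics/s4.png

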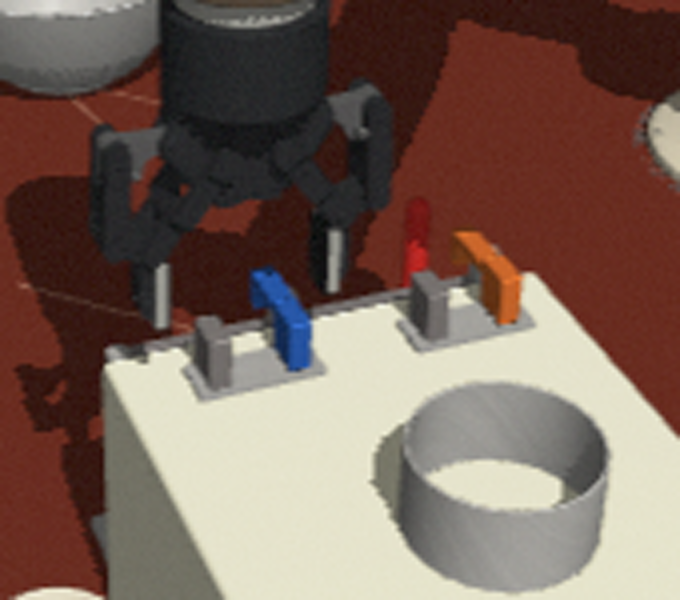

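The tips (155,325) and (333,290) straddle the blue catch but are still about 13 mm above its top. I descend another 27 mm in two steps, watching the force.

```bash
echo '0,0,0.07,0,0,0
0,0,0.15,0,0,0
0,0,0.15,0,0,0
0,0,0.15,0,0,0' > path.dat && python3 -m jog path.dat && echo '0,0,0.06,0,0,0
0,0,0.12,0,0,0
0,0,0.12,0,0,0
0,0,0.12,0,0,0' > path.dat && python3 -m jog path.dat; python3 -c "
from h import *
tips(61,41,178); go(61,38,150)"
```

```text
clock: 3.65
position: [641.2, 127.5, 160.7]
ee_rot: [-0.58, 0.815, 0.0, -0.0]
contact_force: [0.6, -0.5, 0.6]
gripper_width: 78.2
grasp_force: 0.0
clock: 4.05
position: [641.3, 127.5, 148.9]
ee_rot: [-0.58, 0.815, -0.0, -0.0]
contact_force: [0.3, -0.4, 0.0]
gripper_width: 78.0
grasp_force: 0.0
tip -1 724 zmin [179.  180.5 181.4 181.7] [ 32.5  46.8 183.4]
tip 1 845 zmin [189.  190.3 192.  193.3] [105.7  46.  194. ]
t 4.1 local now [60.8 37.6] [641.5 127.6 149.2] w 78.1
delta [-0.4 -0.2 -0.8] [-0.    -0.    -0.001]
```

```bash
echo '0,0,0,0,0,0
0,0,0,0,0,0
0,0,0,0,0,0
0,0,0,0,0,0
0,0,0,0,0,0
0,0,0,0,0,0
0,0,0,0,0,0
0,0,0,0,0,0' > path.dat && python3 -m jog path.dat 30; python3 -c "
from h import *
go(61,38,150)"
```

```text
clock: 4.9
position: [641.9, 127.5, 150.4]
ee_rot: [-0.58, 0.815, -0.0, 0.001]
contact_force: [0.6, 0.0, 5.3]
gripper_width: 36.1
grasp_force: 62.8
t 4.9 local now [61.3 37.7] [641.9 127.5 150.4] w 36.1
delta [-0.3  0.3  0.4] [-0.001  0.001 -0.002]
```

Converted, -75 mm is -0.75, -60 mm is -0.6.

```bash
echo '0,0,0,0,0,0
0,0,0,0,0,0
0,0,0,0,0,0
0,0,0,0,0,0
0,0,0,0,0,0
0,0,0,0,0,0' > path.dat && python3 -m jog path.dat 78 && echo '0,0,-0.25,0,0,0
0,0,-0.6,0,0,0
0,0,-0.75,0,0,0
0,0,-0.75,0,0,0
0,0,-0.75,0,0,0' > path.dat && python3 -m jog path.dat; python3 - <<'E'
from h import *
grab('scene'); X,im,d=cloud('scene'); hsv=cv2.cvtColor(im,cv2.COLOR_BGR2HSV).astype(int); H,S=hsv[...,0],hsv[...,1]
c,s=np.cos(q[2]),np.sin(q[2]); l=(X[...,:2]-q[:2])@np.array([[c,-s],[s,c]]); z=X[...,2]
for nm,m in dict(blue=(H>100)&(H<125)&(S>150),amber=(H>8)&(H<20)&(S>180),grey=(S<40)).items():
    k=m&(z>196)&(z<207)&(abs(l[...,0])<100)&(l[...,1]>24)&(l[...,1]<52)
    for lo,hi in((-100,-20),(-20,60),(60,100)):
        g=l[k&(l[...,0]>lo)&(l[...,0]<hi)]
        if len(g)>4: print(nm,len(g),g.mean(0).round(1))
go(-53,38,225)
E
```

```text
clock: 5.5
position: [641.4, 127.6, 149.1]
ee_rot: [-0.58, 0.815, -0.0, -0.0]
contact_force: [-0.7, -0.6, -0.4]
gripper_width: 77.8
grasp_force: 0.0
clock: 6.0
position: [640.9, 127.7, 223.6]
ee_rot: [-0.58, 0.815, 0.0, -0.0]
contact_force: [0.4, -1.5, -0.5]
gripper_width: 78.1
grasp_force: 0.0
blue 63 [50.6 39.2]
amber 63 [-77.6  38.5]
grey 57 [-38.1  39.8]
grey 62 [76.2 39.4]
t 6.05 local now [60.  37.3] [640.6 127.5 222.8] w 78.4
delta [ -0.5 113.   -2. ] [ 0.002 -0.001 -0.001]
```

Blue is home: the rest-to-tab distance is 25.6 mm against an ideal 26. Now the amber catch.

Converted, 113 mm is 1.13, 35 mm is 0.35.

```bash
echo '0,0.35,0,0,0,0
0,0.75,0,0,0,0
0,1.05,0,0,0,0
0,1.13,0,0,0,0
0,1.13,0,0,0,0
0,1.13,0,0,0,0' > path.dat && python3 -m jog path.dat; python3 -c "
from h import *
tips(-53,41); go(-53,38,149)"
```

```text
clock: 6.65
position: [535.1, 164.6, 223.6]
ee_rot: [-0.58, 0.815, -0.0, -0.0]
contact_force: [-0.2, 0.1, -0.4]
gripper_width: 78.0
grasp_force: 0.0
tip -1 311 zmin [264.  264.4 265.4 265.5] [-90.7  39.3 268.4]
tip 1 284 zmin [263.9 264.3 266.1 266.7] [ -6.   45.2 268.6]
t 6.7 local now [-51.5  37.8] [535.3 164.4 223.6] w 78.3
delta [-0.2  1.5 74.6] [ 0.    -0.001 -0.002]
```

Converted, 75 mm is 0.75, 68 mm is 0.68.

```bash
echo '0,0.015,0.2,0,0,0
0,0.015,0.4,0,0,0
0,0.015,0.58,0,0,0
0,0.015,0.68,0,0,0
0,0.015,0.75,0,0,0
0,0.015,0.75,0,0,0
0,0.015,0.75,0,0,0' > path.dat && python3 -m jog path.dat && echo '0,0,0,0,0,0
0,0,0,0,0,0
0,0,0,0,0,0
0,0,0,0,0,0
0,0,0,0,0,0
0,0,0,0,0,0
0,0,0,0,0,0
0,0,0,0,0,0' > path.dat && python3 -m jog path.dat 30; python3 -c "
from h import *
go(-53,38,149)"
```

```text
clock: 7.4
position: [533.9, 165.3, 149.7]
ee_rot: [-0.58, 0.815, -0.0, 0.001]
contact_force: [0.9, 0.6, 0.3]
gripper_width: 78.0
grasp_force: 0.0
clock: 8.2
position: [533.3, 165.3, 150.6]
ee_rot: [-0.58, 0.815, 0.0, 0.0]
contact_force: [-0.1, 0.4, 6.5]
gripper_width: 36.0
grasp_force: 61.1
t 8.2 local now [-53.7  37.9] [533.3 165.3 150.6] w 36.0
delta [-0.1 -0.7  1.6] [-0.     0.001 -0.002]
```

```bash
echo '0,0,0,0,0,0
0,0,0,0,0,0
0,0,0,0,0,0
0,0,0,0,0,0
0,0,0,0,0,0
0,0,0,0,0,0' > path.dat && python3 -m jog path.dat 78 && echo '0,0,-0.25,0,0,0
0,0,-0.6,0,0,0
0,0,-0.75,0,0,0
0,0,-0.75,0,0,0
0,0,-0.75,0,0,0' > path.dat && python3 -m jog path.dat 60; python3 - <<'E'
from h import *
grab('scene'); X,im,d=cloud('scene'); hsv=cv2.cvtColor(im,cv2.COLOR_BGR2HSV).astype(int); H,S=hsv[...,0],hsv[...,1]
c,s=np.cos(q[2]),np.sin(q[2]); l=(X[...,:2]-q[:2])@np.array([[c,-s],[s,c]]); z=X[...,2]
for nm,m in dict(blue=(H>100)&(H<125)&(S>150),amber=(H>8)&(H<20)&(S>180),grey=(S<40),red=((H<5)|(H>175))&(S>180)).items():
    y0,y1=(24,52) if nm!='red' else (-70,-20)
    k=m&(z>(196 if nm!='red' else 176))&(z<207)&(abs(l[...,0])<100)&(l[...,1]>y0)&(l[...,1]<y1)
    for lo,hi in((-100,-50),(-50,-20),(-20,60),(60,100)):
        g=l[k&(l[...,0]>lo)&(l[...,0]<hi)]
        if len(g)>4: print(nm,len(g),g.mean(0).round(1),z[k].max().round(1))
go(-74.5,-47,223)
E
```

```text
clock: 8.8
position: [533.2, 165.2, 149.1]
ee_rot: [-0.58, 0.815, -0.0, -0.0]
contact_force: [-0.5, 0.0, 0.4]
gripper_width: 77.9
grasp_force: 0.0
clock: 9.3
position: [532.7, 165.1, 223.6]
ee_rot: [-0.58, 0.815, 0.0, -0.0]
contact_force: [0.1, -0.5, 0.2]
gripper_width: 60.0
grasp_force: 0.0
blue 63 [50.6 38.8] 204.8
amber 63 [-63.4  38.7] 205.1
grey 57 [-38.3  40. ] 204.6
grey 63 [76.3 39.5] 204.6
red 48 [-71.8 -44.5] 194.1
t 9.35 local now [-54.4  37.3] [532.4 164.9 222.9] w 59.9
delta [84.3 20.   0.1] [ 0.002 -0.001 -0.002]
```

Amber is home too (25.1 mm). Now over the handle, then down.

Converted, 85 mm is 0.85, 80 mm is 0.8.

```bash
echo '0.3,0.07,0,0,0,0
0.6,0.14,0,0,0,0
0.8,0.2,0,0,0,0
0.85,0.2,0,0,0,0
0.85,0.2,0,0,0,0
0.85,0.2,0,0,0,0' > path.dat && python3 -m jog path.dat; python3 -c "
from h import *
go(-74.5,-48,126)
im,d=grab('top'); a=cv2.resize(im[190:290,200:320],None,fx=5,fy=5,interpolation=cv2.INTER_CUBIC)
cv2.imwrite('pics/t5.png',a)"
```

```text
clock: 9.95
position: [486.8, 91.8, 223.7]
ee_rot: [-0.58, 0.815, 0.0, -0.0]
contact_force: [0.8, -0.4, -0.3]
gripper_width: 59.8
grasp_force: 0.0
t 9.95 local now [-73.6 -46.7] [486.8  91.8 223.7] w 59.8
delta [ 1.3  0.8 97.7] [ 0.    -0.    -0.001]
```

Converted, 97 mm is 0.97, 92 mm is 0.92.

```bash
echo '0.01,0.01,0.25,0,0,0
0.01,0.01,0.45,0,0,0
0.01,0.01,0.6,0,0,0
0.01,0.01,0.75,0,0,0
0.01,0.01,0.85,0,0,0
0.01,0.01,0.92,0,0,0
0.01,0.01,0.97,0,0,0
0.01,0.01,0.97,0,0,0
0.01,0.01,0.97,0,0,0' > path.dat && python3 -m jog path.dat; python3 -c "
from h import *
go(-74.5,-48,126)
im,d=grab('scene'); cv2.imwrite('pics/s6.png',cv2.resize(im[170:320,290:460],None,fx=4,fy=4,interpolation=cv2.INTER_CUBIC))"
```

```text
clock: 10.9
position: [485.6, 91.0, 127.6]
ee_rot: [-0.58, 0.815, -0.0, 0.0]
contact_force: [-0.4, -0.5, 0.4]
gripper_width: 60.3
grasp_force: 0.0
t 10.9 local now [-74.5 -47.9] [485.6  91.  127.6] w 60.3
delta [ 0.1 -0.   1.6] [-0.001  0.001 -0.001]
```

View pics/s6.png

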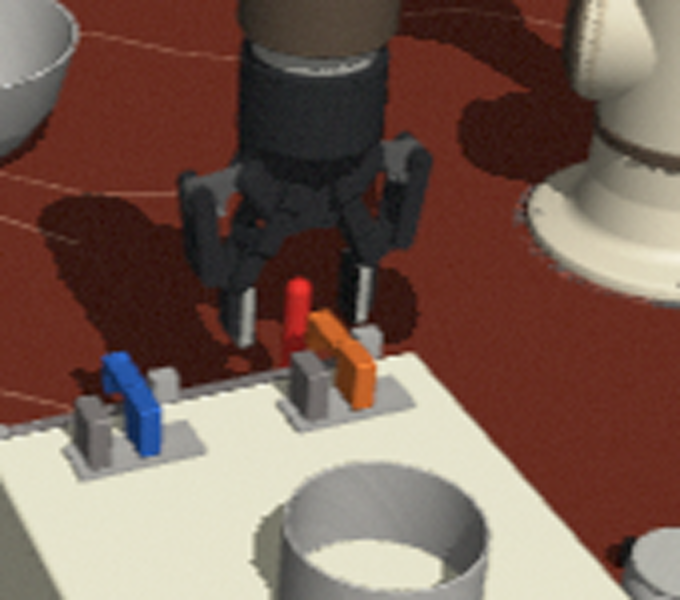

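The fingers straddle the red bar: its top is at (298,285) and the tips are at (242,343) and (360,318), below the bar top. Both keepers stand clear of the hooks. Closing now.

```bash
echo '0,0,0,0,0,0
0,0,0,0,0,0
0,0,0,0,0,0
0,0,0,0,0,0
0,0,0,0,0,0
0,0,0,0,0,0
0,0,0,0,0,0
0,0,0,0,0,0' > path.dat && python3 -m jog path.dat 4; python3 - <<'E'
from h import *
go(-74.5,-48,127)
# gate path in tool axes: from current measured pose rotating about hinge
p0=W2L(st()['position']); h=np.array([110,-5])
for g in np.r_[0.1,.2,.3,.4,.5,.6,.7,.8,.9,1.0,1.1,1.2,1.3,1.4,1.5,1.57,1.6]:
    c,s=np.cos(g),np.sin(g); r=p0-h; p=h+[c*r[0]-s*r[1],s*r[0]+c*r[1]]; dl=p-p0
    print(round(g,2),'x',round(-dl[1],1),'y',round(-dl[0],1),'rz',round(-g,2))
E
```

```text
clock: 11.75
position: [484.8, 90.8, 127.6]
ee_rot: [-0.58, 0.815, 0.0, -0.0]
contact_force: [-4.8, 0.4, 5.7]
gripper_width: 12.4
grasp_force: 58.5
t 11.75 local now [-75.2 -48.3] [484.8  90.8 127.6] w 12.4
delta [-0.3 -0.7  0.6] [ 0.001 -0.    -0.001]
0.1 x 18.3 y -5.3 rz -0.1
0.2 x 35.9 y -12.3 rz -0.2
0.3 x 52.8 y -21.1 rz -0.3
0.4 x 68.7 y -31.5 rz -0.4
0.5 x 83.5 y -43.4 rz -0.5
0.6 x 97.0 y -56.8 rz -0.6
0.7 x 109.1 y -71.5 rz -0.7
0.8 x 119.7 y -87.3 rz -0.8
0.9 x 128.7 y -104.0 rz -0.9
1.0 x 135.9 y -121.6 rz -1.0
1.1 x 141.4 y -139.8 rz -1.1
1.2 x 145.0 y -158.5 rz -1.2
1.3 x 146.7 y -177.4 rz -1.3
1.4 x 146.6 y -196.4 rz -1.4
1.5 x 144.5 y -215.3 rz -1.5
1.57 x 141.9 y -228.4 rz -1.57
1.6 x 140.5 y -233.9 rz -1.6
```

Converted, 52.8 mm is 0.528, 44.5 mm is 0.445, -0.05 rad is -0.25.

```bash
echo '0.093,-0.025,0,0,0,-0.25
0.183,-0.053,0,0,0,-0.5
0.272,-0.086,0,0,0,-0.75
0.359,-0.123,0,0,0,-1
0.445,-0.165,0,0,0,-1.25
0.528,-0.211,0,0,0,-1.5
0.528,-0.211,0,0,0,-1.5' > path.dat && python3 -m jog path.dat; python3 - <<'E'
from h import *
p=W2L(st()['position'])-[110,-5]; print(np.hypot(*p), np.arctan2(p[1],p[0])-np.arctan2(-43.3,-185.2))
s=st(); print(s['contact_force'].round(1),s['joints'].round(2))
E
```

```text
clock: 12.45
position: [487.7, 33.3, 127.6]
ee_rot: [-0.695, 0.719, -0.0, -0.0]
contact_force: [-3.3, 1.1, 5.3]
gripper_width: 12.2
grasp_force: 58.8
190.09566516036375 0.30416010337446675
[-3.3  1.1  5.3] [ 0.4   0.23 -0.43  0.   -0.92 -0.44]
```

```bash
echo '0.093,-0.025,0,0,0,-0.25
0.183,-0.053,0,0,0,-0.5
0.272,-0.086,0,0,0,-0.75
0.359,-0.123,0,0,0,-1
0.445,-0.165,0,0,0,-1.25
0.528,-0.211,0,0,0,-1.5
0.609,-0.26,0,0,0,-1.75
0.687,-0.315,0,0,0,-2
0.762,-0.372,0,0,0,-2.25
0.835,-0.434,0,0,0,-2.5' > path.dat && python3 -m jog path.dat; python3 - <<'E'
from h import *
p=W2L(st()['position'])-[110,-5]; print(np.hypot(*p), np.arctan2(p[1],p[0])-np.arctan2(-43.3,-185.2))
s=st(); print(s['contact_force'].round(1),s['joints'].round(2))
E
```

```text
clock: 13.45
position: [528.7, -51.0, 127.6]
ee_rot: [0.852, -0.524, 0.0, -0.0]
contact_force: [-2.1, 3.0, 4.3]
gripper_width: 12.2
grasp_force: 58.7
189.8973544123058 0.8025344967465968
[-2.1  3.   4.3] [ 0.21  0.29 -0.33  0.   -0.95  0.26]
```

Past the detent and still gripped. I continue the remaining 0.78 rad to about 1.58 rad.

Converted, 117.5 mm is 1.175, 108 mm is 1.08, -0.78 rad is -3.9.

```bash
echo '0.14,-0.04,0,0,0,-0.4
0.307,-0.1,0,0,0,-0.85
0.46,-0.173,0,0,0,-1.3
0.609,-0.26,0,0,0,-1.75
0.733,-0.35,0,0,0,-2.15
0.862,-0.46,0,0,0,-2.6
0.97,-0.568,0,0,0,-3
1.08,-0.7,0,0,0,-3.45
1.175,-0.84,0,0,0,-3.9
1.175,-0.84,0,0,0,-3.9' > path.dat && python3 -m jog path.dat; python3 - <<'E'
from h import *
p=W2L(st()['position'])-[110,-5]; print(np.hypot(*p), np.arctan2(p[1],p[0])-np.arctan2(-43.3,-185.2)+0*6.28)
s=st(); print(s['contact_force'].round(1),s['joints'].round(2))
im,d=grab('top'); a=cv2.resize(im[110:290,140:350],None,fx=3.3,fy=3.3,interpolation=cv2.INTER_CUBIC)
im,d=grab('scene'); b=im[180:460,210:530]
cv2.imwrite('pics/f7.png',a); cv2.imwrite('pics/f8.png',cv2.resize(b,None,fx=2,fy=2))
E
```

```text
clock: 14.45
position: [658.0, -117.9, 127.6]
ee_rot: [0.987, -0.161, 0.0, 0.0]
contact_force: [-4.6, 1.0, 6.4]
gripper_width: 12.4
grasp_force: 59.1
189.82360278734882 1.5893918888498768
[-4.6  1.   6.4] [ 0.06  0.51  0.02  0.   -1.08  1.18]
```

View pics/f7.png

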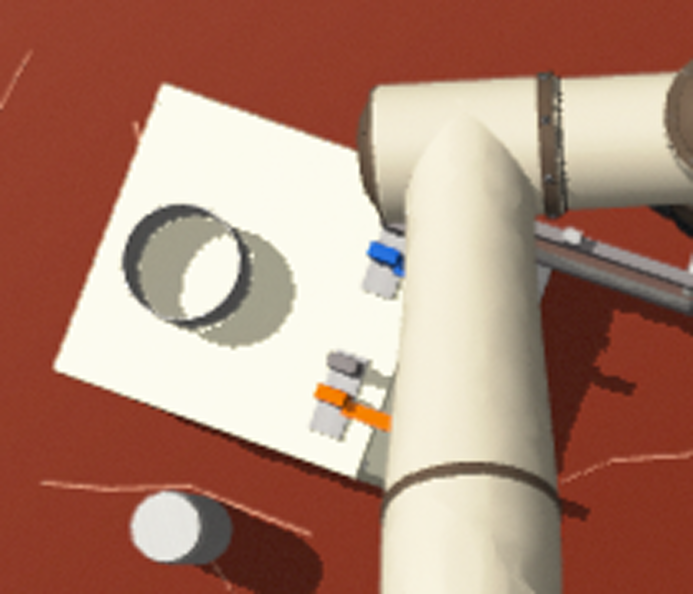

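View pics/f8.png

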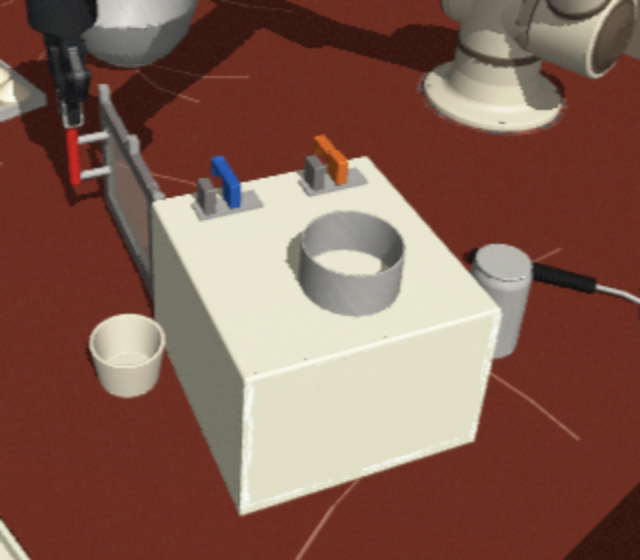

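The gate stands wide open, with its red bar at (73,150) still in the fingers. Both tabs are against their rests, and the ring, ramekin and shaker haven't moved. I settle briefly, check and hand in.

```bash
echo '0,0,0,0,0,0
0,0,0,0,0,0
0,0,0,0,0,0
0,0,0,0,0,0' > path.dat && python3 -m jog path.dat && python3 -c "
from h import *
p=W2L(st()['position'])-[110,-5]; print(np.arctan2(p[1],p[0])-np.arctan2(-43.3,-185.2))
print(arm.job_done())"
```

```text
clock: 14.95
position: [656.1, -117.7, 127.6]
ee_rot: [0.987, -0.162, -0.0, 0.0]
contact_force: [-3.2, 2.1, 5.6]
gripper_width: 12.2
grasp_force: 58.9
1.5792456525576068
the job is handed in; nothing more can be done
None
```

I squeezed the blue catch home and then the amber one, swung the gate open to about 1.58 rad, and handed the job in at about 15 s with the fingers still holding it there.

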